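# Take down the gasket press stack

### The arm

A 6-joint arm with a two-finger parallel gripper is mounted at the origin on the work surface. World frame = base frame: x ahead of the robot, y to its left, z up, the work surface at z = 0. Lengths are in m, angles in rad, forces in N, time in s.
With the tool pointing down it reaches from about 0.275 to 0.825 m from the base axis. Payload 4.9 kg.
Tool frame: the origin (TCP) lies midway between the tips of the shut fingers; the grasp point (between the pads) lies 19 mm behind it (grip_point_offset is the distance from the TCP to the grasp point, in m); z points along the fingers, y is the line along which they close (so a half turn about z gives the same grasp; the last joint's range is limited). The gripper opens to 85 mm and grips with 20 to 120 N. Pads are 22 mm wide; open, the fingers measure 114 mm over their backs; the gripper's body (76 mm by 85 mm) begins 54 mm behind the grasp point. The pads swing forward as they close: fully open they stand 13 mm farther back than shut.
Start: joints at [-1.462, 0.326, -0.193, 1.052, 0, 1.437], TCP at [0.132, -0.534, 0.231] pointing down, gripper open.
Joint ranges: [-2.65, 2.65], [-0.97, 1.79], [-1.3, 1.35], [-1.93, 2.1], [-1.47, 1.37], [-3.14, 3.14]. Speed limits (rad/s): [2.57, 2.57, 3.14, 3.14, 3.14, 3.14].

### API

Orientations are given as a rotation vector (axis times angle).
In Python, from cell import * gives the robot as it stands. Calls block until the motion is done:
- movep(position, orientation): joint-space move of the TCP to a pose.
- move_l(position, velocity=0.15, rot=None, until_force=None): straight line of the TCP; rot=None keeps the orientation; velocity is the mean speed in m/s. With until_force (N) it stops when the force on the tool has changed by that much, and returns True; else False.
- set_joints(angles): joint-space move.
- let_go() and grab(newtons=None): open the fingers fully, or close them until they stop; newtons is the grip in N (None keeps the last).
- sleep(seconds).
- ik(position, orientation): joint angles nearest the present ones, or None.
- get_state(): the state.
- grab_frame(name): name is "scene" or "top" or "wrist"; returns a dict with "img" (384x512x3 uint8, red, green, blue), "fx", "fy", "cx", "cy" (pixels), "cam_to_world" (4x4, takes a point from camera to world coordinates); the wrist camera has in their place "T_tool_cam" (4x4, takes a point from camera to tool coordinates, whose origin is the TCP and whose axes are the flange's). Camera axes: x right, y down, z forward; pixel columns grow to the right and rows downward; lengths in m; the calibration is good to about 2 mm. The wrist camera is an equidistant fisheye: a pixel r from the principal point sees the ray r / f radians off the axis. A picture is of the moment at which its call begins: read the wrist's pose just before it. There is no depth.
A pose or a line that the arm cannot do raises MotionError and nothing moves.
- sign_off(): hands the job in; it is judged then, once.
Trained networks look in the newest picture that a camera, given by its name, has taken for a name from the list of things; names that differ only in an ending like _2 or _b are one class to them, and where a whole thing is asked for, a point or a joint stands for the part that bears it (a point fixed in the world has none). Each returns a list of dicts, best first, with "score" (0 to 1); they miss things now and then, are a little off and sometimes report something else, mostly with a low value. They report only what shows in the picture. A call takes as long as a camera call. They do not tell look-alikes from the thing itself.
- spot_in(camera, name): "centre" ([column, row] in pixels, amid what is visible of it).
- silhouettes(camera, name): "mask" (384x512 bool, what is visible of it) and "centre" ([column, row] in pixels, amid what is visible of it).
- tip_of(camera, name): "centre" ([column, row] in pixels: a listed point, or the origin of a listed thing).
The state is a dict: "clock": time; "q": joint angles; "joint_velocities": joint speeds; "tau": joint torques, N m; "position": TCP position; "eef_rot": TCP orientation; "contact_force": force on the tool from outside, world axes, zero at the start; "wrist_torque": the same for the moment, N m; "finger_gap": opening from 0.0 (shut) to 1.0 (fully open); "grasp_force": force on a finger pad.
Only numpy, scipy, OpenCV 4.12 (cv2) and the standard library are available. Lean on these libraries where they do the work, as an engineer would, in place of code of your own. Each camera call takes 0.05 s, during which the arm holds its last target. There are 200 camera calls.

### The job

The glue on the gaskets has set: before disturbing the press stack, lift the oil can off the top of it by the handle, keeping it upright, and set it down gently in the middle of the drip tray. Then take the stack down and lay every rocker cover, those lying about on the bench as well, cork side down flat on the floor of the crate side by side, and pile the press boards squarely on one another across the two bearers. Leave the other things on the bench alone.

Things in the scene. Friction and masses are not known exactly. Their poses are not given: they have to be found in the camera images.
- base: The press's dark steel base block, 120 x 70 x 20 mm, fixed to the bench; the origin is under its centre, z up, x along its 120 mm side. The press stack stands on it. From the block up: cover1, board1, cover2, board2, cover3, board3, oil can, each roughly centred on the one below and turned up to 0.1 rad (the can up to 1 rad).
- bearers: Two parallel dark wooden bearers fixed to the bench, each 18 x 70 x 20 mm, their centres 70 mm apart: the place for the pile of press boards. The origin lies on the bench midway between them, z up; x runs from one bearer to the other (70 mm apart), so a board lies across both with its length along x. Empty at the start. Bearer tops at z = 0.020.
- tray: Round steel drip tray, 136 mm across, fixed to the bench, with a flat floor 4 mm thick, about 130 mm clear across inside, and a rim 12 mm high in all. The origin is under its centre, z up. Empty at the start.
- crate: Low open wooden crate, 206 x 231 mm outside and 36 mm high, fixed to the bench; walls 8 mm thick, floor top 8 mm above the bench, so 190 (x) x 215 mm (y) clear inside, without dividers. The origin is under its centre, x along the 206 mm side, z up. Takes six covers flat in two columns of three, their length along the crate's x (for instance at x = +-0.046 and y = -0.068, 0, 0.068). Empty at the start.
- can_handle (a point): The oil can weighing the stack down: a closed red round can, 80 mm across, its coned top 92 mm high, with a fixed arched handle of 12 mm round bar over it. This point is the middle of the handle's straight top bar (44 mm clear between its posts), on the can's axis, 122 mm above its underside; x along the bar, z up. A short spout leans out at +x. 0.5 to 0.8 kg.
- can_base (a point): Centre of the underside of the oil can, z up along the can's axis.
- cover1_c (a point): Aluminium small-engine rocker cover with a cork gasket on its underside, in the press stack, under board1; 34 mm high in all. Flange (with cork) 84 x 50 mm and 8 mm thick, above it a dome 68 x 42 mm, 26 mm high, with straight sides and a flat top. This point is the centre, half-way up (17 mm above the underside); x along the 84 mm length, z up when the cork is underneath. About 0.16 kg.
- cover2_c (a point): A cover like cover1, in the press stack, under board2; this point is its centre, 17 mm above its underside, x along its length.
- cover3_c (a point): A cover like cover1, in the press stack, under board3; this point is its centre, 17 mm above its underside, x along its length.
- cover4_c (a point): Aluminium small-engine rocker cover with a cork gasket on its underside, finished earlier, lying by itself on the bench (may be absent); 34 mm high in all. Flange (with cork) 84 x 50 mm and 8 mm thick, above it a dome 68 x 42 mm, 26 mm high, with straight sides and a flat top. This point is the centre, half-way up (17 mm above the underside); x along the 84 mm length, z up when the cork is underneath. About 0.16 kg.
- cover5_c (a point): A cover like cover4, finished earlier, lying by itself on the bench (may be absent); this point is its centre, 17 mm above its underside, x along its length.
- cover6_c (a point): A cover like cover4, finished earlier, lying by itself on the bench (may be absent); this point is its centre, 17 mm above its underside, x along its length.
- board1_c (a point): Press board: plywood plate 110 x 56 x 12 mm, flat on top of cover1 in the stack; this point is its centre (6 mm above its underside), x along the 110 mm length, z up. 0.06 kg.
- board2_c (a point): Press board: plywood plate 110 x 56 x 12 mm, flat on top of cover2 in the stack; this point is its centre (6 mm above its underside), x along the 110 mm length, z up. 0.06 kg.
- board3_c (a point): Press board: plywood plate 110 x 56 x 12 mm, flat on top of cover3 in the stack (the can stands on it); this point is its centre (6 mm above its underside), x along the 110 mm length, z up. 0.06 kg.
- jar: Bystander: amber glass jar of gasket adhesive with a steel lid, 56 mm across, 85 mm high; origin under its centre.
- mug: Bystander: white mug, 76 mm across, 85 mm high; origin under its centre.
- tape: Bystander: roll of tape lying flat, 90 mm across, 25 mm high; origin under its centre.
- spray: Bystander: aluminium spray can, 64 mm across, 170 mm high; origin under its centre.
- scraper: Bystander: scraper, 200 mm long, lying on the bench.
- driver: Bystander: screwdriver, 190 mm long, lying on the bench.
Mind the look-alikes: they are no part of the job. Leave any red look-alike of the part that bears board1_c alone.

How it is judged:
On the way:
1. the oil can stands upright on the floor of the drip tray and is released, the boards and the covers of the stack not yet moved (horizontal distance between can_base and tray below 0.03 m and z of can_base in the frame of tray below 0.008 m and angle between can_handle's own z axis and vertical below 0.08 rad and linear speed of can below 0.02 m/s and contact force between the fingers and can below 0.2 N and distance of each of board1_c, board2_c, board3_c, cover1_c, cover2_c, cover3_c from where it was at the start of the episode below 0.03 m), for 0.2 s.
At the end, for the whole second after the job is handed in: can upright on the tray floor within 30 mm of its centre; every cover present flat (0.12 rad), cork down, on the crate's floor; the three boards flat in one pile on the bearers, each within 30 mm of the bearers' origin and 0.3 rad of their x; all at rest (horizontal distance between can_base and tray below 0.03 m and z of can_base in the frame of tray below 0.008 m and angle between each of can_handle, board1_c, board2_c, board3_c's own z axis and vertical below 0.08 rad and linear speed of each of can, cover1, cover2, cover3, cover4, cover5, cover6, board1, board2, board3 below 0.02 m/s and x of cover1_c in the frame of crate between -0.085 and 0.085 m and y of cover1_c in the frame of crate between -0.1 and 0.1 m and z of each of cover1_c, cover2_c, cover3_c, cover4_c, cover5_c, cover6_c in the frame of crate below 0.031 m and angle between each of cover1_c, cover2_c, cover3_c, cover4_c, cover5_c, cover6_c's own z axis and vertical below 0.12 rad and x of cover2_c in the frame of crate between -0.085 and 0.085 m and y of cover2_c in the frame of crate between -0.1 and 0.1 m and x of cover3_c in the frame of crate between -0.085 and 0.085 m and y of cover3_c in the frame of crate between -0.1 and 0.1 m and x of cover4_c in the frame of crate between -0.085 and 0.085 m and y of cover4_c in the frame of crate between -0.1 and 0.1 m and x of cover5_c in the frame of crate between -0.085 and 0.085 m and y of cover5_c in the frame of crate between -0.1 and 0.1 m and x of cover6_c in the frame of crate between -0.085 and 0.085 m and y of cover6_c in the frame of crate between -0.1 and 0.1 m and horizontal distance between each of board1_c, board2_c, board3_c and bearers below 0.03 m and angle between the x axis of each of board1_c, board2_c, board3_c and the x axis of bearers, either way round below 0.3 rad and height (world z) of each of board1_c, board2_c, board3_c below 0.056 m); the robot touches nothing.
It fails at once if the oil can is tipped by more than 0.5 rad (angle between can_handle's own z axis and vertical above 0.5 rad).
It fails at once if the oil can is dropped, banged down or knocked on the tray (over 120 N) (contact force between can and tray above 120 N).
It fails at once if a bystander is shifted by more than 50 mm (distance of any of jar, mug, tape, spray, scraper, driver from where it was at the start of the episode above 0.05 m).
Of cover4, cover5, cover6 only 1 to 3 are there at a start; the rules pass over those that are not, and their reading is None.
At some moment in a run one of cover4, cover5, cover6 may be knocked a few centimetres aside while the robot is not near it.
It also fails if it takes over 210 s, if anything falls off the work surface, if the arm or the gripper's body presses on something with over 40 N, if the wrist force passes 120 N, or if a joint passes its speed limit or range.

## Working session

There is one attempt and no reset: what is moved stays moved. The work goes in short steps, each a Python script; the robot and the scene stay as the last script left them, time stands still between calls to the robot, and variables do not carry over. Pictures are saved under pics/ and viewed, at most 14 in all, crops included, and the job is handed in when it is done.

```bash
ls; mkdir -p pics; python3 - <<'E'
from cell import *
import cv2
for n in ("scene","top"):
    f=grab_frame(n); cv2.imwrite(f"pics/{n}0.png",cv2.cvtColor(f["img"],cv2.COLOR_RGB2BGR))
    print(n,f["fx"],f["cx"],f["cy"],f["cam_to_world"])
    for k in ["base","bearers","tray","crate","can_handle","can_base","cover4_c","cover1_c","board3_c","board1_c"]:
        print(k,[(round(float(d["score"]),2),[round(float(x)) for x in d["centre"]]) for d in tip_of(n,k)][:7])
print(get_state())
E
```

```text
pics
scene 406.74392816964837 251.42253911648154 193.6578237646334 [[-0.12720337  0.52168585 -0.84360132  1.43479466]
 [ 0.99186729  0.07059996 -0.10590057  0.05977947]
 [ 0.00431139 -0.85021146 -0.52642368  0.75145849]
 [ 0.          0.          0.          1.        ]]
base [(0.6, [209, 267])]
bearers [(0.86, [165, 242])]
tray [(0.84, [272, 271])]
crate [(0.76, [356, 260])]
can_handle [(0.78, [202, 176])]
can_base [(0.59, [205, 214])]
cover4_c [(0.81, [147, 214]), (0.4, [373, 320]), (0.26, [354, 260])]
cover1_c [(0.61, [207, 251])]
board3_c [(0.48, [207, 216]), (0.39, [357, 260])]
board1_c [(0.77, [229, 219]), (0.74, [179, 197]), (0.48, [208, 244])]
top 409.50558200711504 258.19611479628077 192.14616609819424 [[-0.02250022 -0.99626613  0.08335185  0.42571597]
 [-0.99972387  0.02298651  0.00487906 -0.06675096]
 [-0.00677681 -0.08321906 -0.99650824  1.47272334]
 [ 0.          0.          0.          1.        ]]
base [(0.56, [284, 174]), (0.5, [200, 255])]
bearers [(0.75, [328, 194])]
tray [(0.96, [236, 177])]
crate [(0.95, [179, 194]), (0.67, [290, 168])]
can_handle [(0.64, [288, 16
[... 217 characters left out ...]
0.15, [170, 141])]
{'clock': 1.1, 'q': array([-1.46219536e+00,  3.26170672e-01, -1.92626471e-01,  1.05199011e+00,
       -3.46221677e-05,  1.43656682e+00]), 'joint_velocities': array([0.00026684, 0.00087037, 0.00020505, 0.00039268, 0.00076876,
       0.00070534]), 'tau': array([-9.14214888e-04, -4.43338966e+01,  2.62759835e+01,  1.19502583e-03,
       -2.19727444e-04, -7.58055165e-06]), 'position': array([ 0.13223389, -0.53387446,  0.23128675]), 'eef_rot': array([ 3.11845637e+00,  3.80499688e-01, -5.45624423e-05]), 'contact_force': array([ 0.48511686, -1.59646929,  0.45768043]), 'wrist_torque': array([0.01620369, 0.02859633, 0.0316399 ]), 'grasp_force': 0.0, 'finger_gap': 0.9983955876007309}
```

View pics/scene0.png

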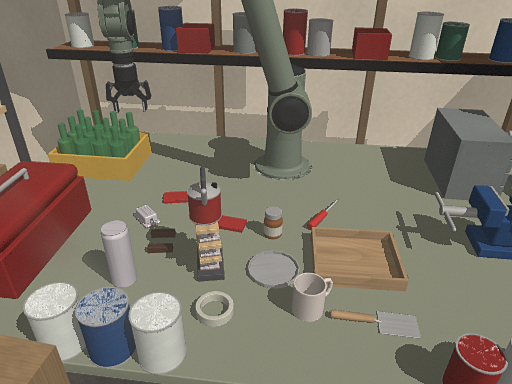

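View pics/top0.png

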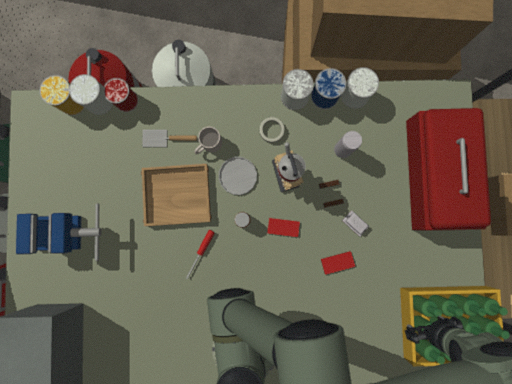

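```bash
cat > h.py <<'E'
from cell import *
import numpy as np, cv2
from scipy.spatial.transform import Rotation as R
def tool_T():
    s=get_state(); T=np.eye(4); T[:3,:3]=R.from_rotvec(s["eef_rot"]).as_matrix(); T[:3,3]=s["position"]; return T
def shot(n,save=None):
    T=tool_T(); f=grab_frame(n); f["name"]=n
    f["T"]=T@f["T_tool_cam"] if n=="wrist" else f["cam_to_world"]
    if save: cv2.imwrite(f"pics/{save}.png",cv2.cvtColor(f["img"],cv2.COLOR_RGB2BGR))
    return f
def rays(f,px):
    px=np.atleast_2d(np.asarray(px,float)); a=np.c_[(px[:,0]-f["cx"])/f["fx"],(px[:,1]-f["cy"])/f["fy"]]
    if f["name"]=="wrist":
        r=np.linalg.norm(a,axis=1)+1e-12; d=np.c_[a*(np.sin(r)/r)[:,None],np.cos(r)]
    else: d=np.c_[a,np.ones(len(a))]
    d=d@f["T"][:3,:3].T
    return f["T"][:3,3],d/np.linalg.norm(d,axis=1)[:,None]
def plane(f,px,z):
    o,d=rays(f,px); return (o+d*((z-o[2])/d[:,2])[:,None])[:,:2]
def pix(f,P):
    P=np.atleast_2d(P); c=(P-f["T"][:3,3])@f["T"][:3,:3]
    if f["name"]=="wrist":
        rho=np.hypot(c[:,0],c[:,1])+1e-12; k=(np.arctan2(rho,c[:,2])/rho)[:,None]
        a=c[:,:2]*k
    else: a=c[:,:2]/c[:,2:]
    return a*[f["fx"],f["fy"]]+[f["cx"],f["cy"]]
def tri(obs):
    A=np.zeros((3,3));b=np.zeros(3);M=[]
    for f,p in obs:
        o,d=rays(f,p);d=d[0];Q=np.eye(3)-np.outer(d,d);A+=Q;b+=Q@o;M.append((o,Q))
    x=np.linalg.solve(A,b); return x,[round(1e3*np.linalg.norm(Q@(x-o)),1) for o,Q in M]
def rect(f,mask,z):
    """min-area rectangle of a mask on plane z -> centre, (long,short), yaw of the long side"""
    c=max(cv2.findContours(mask.astype(np.uint8),cv2.RETR_EXTERNAL,cv2.CHAIN_APPROX_NONE)[0],key=cv2.contourArea)[:,0]
    (x,y),(w,h),a=cv2.minAreaRect(plane(f,c,z).astype(np.float32)); a=np.radians(a)
    if w<h: w,h,a=h,w,a+np.pi/2
    return np.array([x,y]),(w,h),(a+np.pi/2)%np.pi-np.pi/2
def down(yaw):
    "tool down, closing line (tool y) at world angle yaw"
    y=np.array([np.cos(yaw),np.sin(yaw),0]);z=np.array([0,0,-1.]);return R.from_matrix(np.c_[np.cross(y,z),y,z]).as_rotvec()
def best(yaw,pos):
    "of the two equivalent half turns the one with the smaller last joint travel"
    c=[]
    for k in (0,np.pi):
        q=ik(pos,down(yaw+k))
        if q is not None: c.append((abs(q[5]-get_state()["q"][5])+ (10 if abs(q[5])>3 else 0),yaw+k))
    return min(c)[1]
E
python3 - <<'E'
from h import *
np.set_printoptions(precision=3,suppress=True)
S=shot("scene");T=shot("top")
def show(k,i=0,j=0):
    a=tip_of("scene",k);b=tip_of("top",k)
    if a and b: print(k,*tri([(S,a[i]["centre"]),(T,b[j]["centre"])]))
for k in ["base","bearers","tray","crate","can_handle","can_base","cover4_c","jar","mug","tape","spray"]: show(k)
for k,z in [("crate",.036),("bearers",.02),("tray",.012),("cover4_c",.008),("can_handle",.28)]:
    for m in silhouettes("top",k)[:3]: print(k,round(float(m["score"]),2),rect(T,m["mask"],z), m["mask"].sum())
f=shot("wrist"); print({k:f[k] for k in("fx","fy","cx","cy","T_tool_cam")})
E
```

```text
bearers [ 0.533 -0.32   0.001] [np.float64(0.0), np.float64(0.0)]
tray [0.616 0.012 0.002] [np.float64(0.7), np.float64(0.7)]
crate [0.545 0.233 0.002] [np.float64(6.8), np.float64(6.8)]
can_handle [ 0.608 -0.156  0.273] [np.float64(6.1), np.float64(6.1)]
can_base [ 0.607 -0.168  0.153] [np.float64(5.5), np.float64(5.5)]
cover4_c [ 0.431 -0.392  0.022] [np.float64(1.9), np.float64(1.9)]
jar [ 0.457 -0.003 -0.01 ] [np.float64(0.4), np.float64(0.4)]
mug [0.746 0.105 0.012] [np.float64(3.1), np.float64(3.1)]
tape [ 0.777 -0.112  0.005] [np.float64(0.9), np.float64(0.9)]
spray [ 0.699 -0.359  0.003] [np.float64(3.7), np.float64(3.7)]
crate 0.78 (array([0.543, 0.231]), (0.23916907608509064, 0.20968708395957947), np.float64(-1.5262866575026717)) 3928
bearers 0.6 (array([ 0.57 , -0.313]), (0.07268788665533066, 0.022495606914162636), np.float64(-1.3484629889799038)) 240
tray 0.79 (array([0.609, 0.013]), (0.13236306607723236, 0.13043105602264404), np.float64(-0.805392577650518)) 1094
cover4_c 0.68 (array([ 0.428, -0.403]), (0.08460231870412827, 0.05075876787304878), np.float64(0.7546893860257993)) 346
can_handle 0.56 (array([ 0.606, -0.163]), (0.10904296487569809, 0.07794025540351868), np.float64(-0.34518961943225523)) 701
can_handle 0.4 (array([ 0.545, -0.267]), (0.057547591626644135, 0.01616552658379078), np.float64(-1.3821452023533833)) 211
{'fx': 297.3186396354542, 'fy': 297.3186396354542, 'cx': 259.07085103310044, 'cy': 187.7540224470573, 'T_tool_cam': array([[ 0.   , -0.946, -0.323,  0.083],
       [ 1.   ,  0.   ,  0.   , -0.   ],
       [-0.   , -0.323,  0.946, -0.142],
       [ 0.   ,  0.   ,  0.   ,  1.   ]])}
```

```bash
cat > m1.py <<'E'
from h import *
import pickle
np.set_printoptions(precision=3,suppress=True)
s=get_state(); p=s["position"]
move_l(p+[0,0,.15],.2)
V={}
for n,pos,yaw in [("w1",[.44,-.36,.36],-1.57),("w2",[.53,-.30,.36],-1.57),("w3",[.59,-.20,.45],-1.57),("w4",[.59,-.12,.45],-1.57),("w5",[.59,.03,.4],-1.57),("w6",[.5,.2,.42],-1.57),("w7",[.55,.27,.42],-1.57)]:
    movep(pos,down(best(yaw,pos))); sleep(.3)
    f=shot("wrist",n); V[n]=f
    f["det"]={k:tip_of("wrist",k) for k in ["bearers","cover4_c","can_handle","can_base","tray","crate","base"]}
    f["sil"]={k:silhouettes("wrist",k) for k in ["bearers","cover4_c","can_handle","crate"]} if n not in("w5",) else {}
    for k,d in f["det"].items():
        print(n,k,[(round(float(x["score"]),2),np.round(x["centre"]).tolist()) for x in d[:3]])
    print(get_state()["clock"])
pickle.dump(V,open("v.pkl","wb"))
E
python3 m1.py
```

```text
w1 bearers [(0.96, [233.0, 78.0])]
w1 cover4_c [(0.73, [286.0, 148.0])]
w1 can_handle [(0.71, [38.0, 18.0]), (0.34, [143.0, 45.0])]
w1 can_base [(0.6, [99.0, 37.0])]
w1 tray [(0.9, [64.0, 60.0])]
w1 crate [(0.74, [62.0, 64.0])]
w1 base [(0.94, [138.0, 44.0]), (0.34, [134.0, 43.0]), (0.28, [38.0, 20.0])]
5.7333
w2 bearers [(0.96, [265.0, 132.0]), (0.36, [173.0, 94.0])]
w2 cover4_c [(0.71, [268.0, 133.0]), (0.55, [318.0, 195.0])]
w2 can_handle []
w2 can_base [(0.61, [10.0, 142.0])]
w2 tray [(0.96, [88.0, 102.0])]
w2 crate [(0.58, [15.0, 140.0])]
w2 base [(0.81, [174.0, 94.0])]
7.1417
w3 bearers [(0.95, [314.0, 156.0])]
w3 cover4_c [(0.7, [352.0, 208.0])]
w3 can_handle [(0.65, [223.0, 150.0])]
w3 can_base []
w3 tray [(0.96, [156.0, 124.0])]
w3 crate [(0.89, [73.0, 156.0])]
w3 base [(0.75, [236.0, 120.0]), (0.7, [114.0, 239.0])]
8.6833
w4 bearers [(0.96, [353.0, 157.0])]
w4 cover4_c [(0.92, [384.0, 207.0])]
w4 can_handle [(0.89, [301.0, 152.0])]
w4 can_base []
w4 tray [(0.95, [194.0, 126.0])]
w4 crate [(0.88, [100.0, 156.0]), (0.25, [85.0, 65.0])]
w4 base []
10.0
w5 bearers [(0.63, [87.0
[... 169 characters left out ...]
160.0]), (0.7, [251.0, 147.0])]
w5 crate [(0.68, [366.0, 112.0]), (0.54, [123.0, 163.0])]
w5 base [(0.94, [164.0, 151.0])]
13.15
w6 bearers [(0.7, [40.0, 159.0])]
w6 cover4_c [(0.68, [8.0, 118.0]), (0.45, [14.0, 247.0])]
w6 can_handle [(0.87, [15.0, 247.0]), (0.69, [91.0, 196.0])]
w6 can_base [(0.57, [58.0, 214.0])]
w6 tray [(0.77, [170.0, 189.0])]
w6 crate [(0.85, [273.0, 154.0])]
w6 base [(0.8, [99.0, 190.0])]
14.8417
w7 bearers [(0.74, [19.0, 141.0]), (0.3, [63.0, 174.0])]
w7 cover4_c []
w7 can_handle []
w7 can_base [(0.83, [24.0, 187.0])]
w7 tray [(0.72, [135.0, 166.0])]
w7 crate [(0.68, [239.0, 130.0]), (0.4, [256.0, 231.0]), (0.22, [199.0, 21.0])]
w7 base [(0.79, [71.0, 171.0])]
16.175
```

```bash
python3 - <<'E'
from h import *
import pickle
V=pickle.load(open("v.pkl","rb"))
np.set_printoptions(precision=3,suppress=True)
def t(k,ns,ch=0): print(k,*tri([(V[n],V[n]["det"][k][ch]["centre"]) for n in ns]))
t("bearers",["w1","w2","w3","w4"]);t("tray",["w2","w3","w4"]);t("tray",["w3","w4","w6","w7"]);t("crate",["w3","w4","w6"]);t("crate",["w6","w7"]);t("can_handle",["w3","w4"])
t("can_handle",["w3","w4","w5"]);t("cover4_c",["w1","w3","w4"])
for n in V:
  for k,z in [("crate",.036),("bearers",.02),("cover4_c",.008),("can_handle",.28)]:
    for m in V[n]["sil"].get(k,[])[:2]: print(n,k,round(float(m["score"]),2),*rect(V[n],m["mask"],z))
ims=[cv2.imread(f"pics/{n}.png") for n in ("w1","w3","w4","w6")]
ims=[cv2.resize(i,(400,300)) for i in ims]
cv2.imwrite("pics/mont.png",np.vstack([np.hstack(ims[:2]),np.hstack(ims[2:])]))
E
```

```text
bearers [ 0.542 -0.314  0.01 ] [np.float64(4.4), np.float64(3.7), np.float64(1.5), np.float64(1.4)]
tray [0.608 0.006 0.02 ] [np.float64(1.5), np.float64(1.6), np.float64(3.1)]
tray [0.607 0.013 0.002] [np.float64(0.8), np.float64(4.8), np.float64(2.8), np.float64(2.4)]
crate [0.545 0.23  0.003] [np.float64(5.3), np.float64(4.0), np.float64(8.3)]
crate [ 0.549  0.228 -0.05 ] [np.float64(0.8), np.float64(0.8)]
can_handle [ 0.61  -0.164  0.295] [np.float64(0.4), np.float64(0.4)]
can_handle [ 0.606 -0.164  0.275] [np.float64(2.2), np.float64(3.3), np.float64(1.3)]
cover4_c [ 0.424 -0.406  0.002] [np.float64(0.4), np.float64(1.3), np.float64(1.0)]
w1 crate 0.84 [0.545 0.132] (0.20905815064907074, 0.11643233895301819) -0.06366366480667107
w1 bearers 0.89 [ 0.57  -0.311] (0.06999384611845016, 0.02058918960392475) -1.3796819281478712
w1 bearers 0.32 [0.543 0.144] (0.22098520398139954, 0.11559434980154037) -0.13899969835505033
w1 cover4_c 0.9 [ 0.428 -0.402] (0.08782922476530075, 0.05015038326382637) 0.8105756883430573
w1 can_handle 0.59 [ 0.438 -0.127] (0.08600309491157532, 0.01592516526579
[... 1679 characters left out ...]
353070378303528) 0.8754459648606163
w6 can_handle 0.73 [ 0.575 -0.107] (0.16983667016029358, 0.09064452350139618) -0.8183015852444044
w7 crate 0.95 [0.544 0.234] (0.2363385260105133, 0.20779240131378174) -1.5144274929776298
w7 crate 0.34 [0.732 0.107] (0.1329880952835083, 0.08186136186122894) -0.49328048422148285
w7 bearers 0.9 [ 0.501 -0.312] (0.09203856438398361, 0.022295786067843437) -1.3776959423439719
w7 cover4_c 0.48 [ 0.449 -0.021] (0.1005006656050682, 0.05884839966893196) 1.5080121709382244
w7 cover4_c 0.42 [ 0.446 -0.362] (0.040242429822683334, 0.017056673765182495) -0.14662366276567518
w7 can_handle 0.57 [ 0.589 -0.083] (0.16463908553123474, 0.06921461224555969) -0.9804958853764187
```

View pics/mont.png

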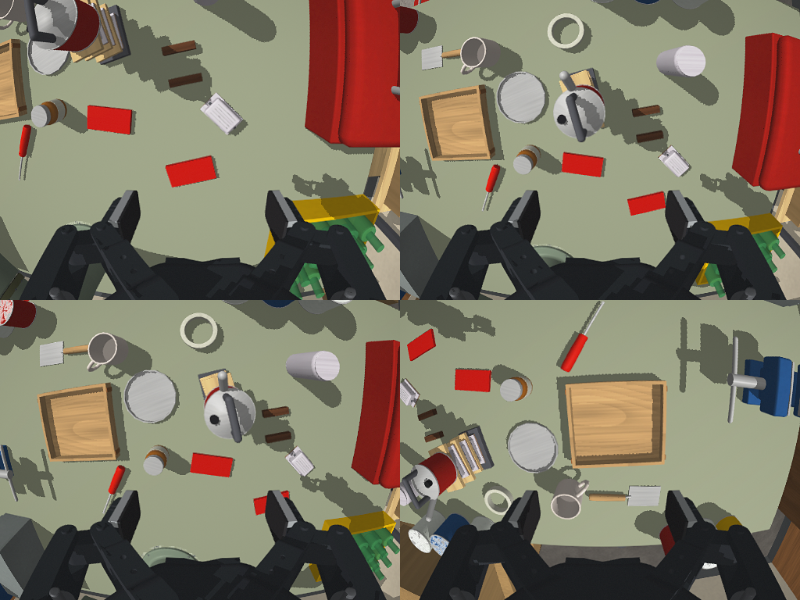

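```bash
python3 - <<'E'
import cv2,numpy as np
a=cv2.imread("pics/w3.png")[70:190,170:300];b=cv2.imread("pics/w4.png")[80:200,235:365]
cv2.imwrite("pics/c1.png",cv2.resize(np.hstack([a,b]),None,fx=3,fy=3,interpolation=cv2.INTER_CUBIC))
E
```

```text
(no output)
```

View pics/c1.png

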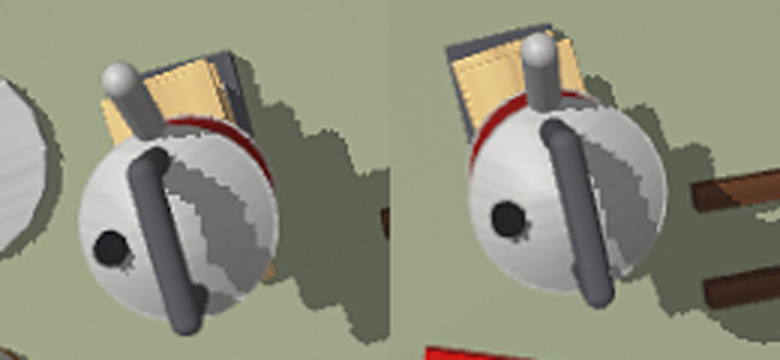

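```bash
python3 - <<'E'
from h import *
import pickle
V=pickle.load(open("v.pkl","rb"));np.set_printoptions(precision=3,suppress=True)
a,ra=tri([(V["w3"],(219,126)),(V["w4"],(293.3,126))]);b,rb=tri([(V["w3"],(232,178.3)),(V["w4"],(305,179.3))])
print(a,ra,b,rb,(a+b)/2,np.arctan2(*(a-b)[[1,0]]))
for n,p in (("w3",((219,126),(232,178.3))),("w4",((293.3,126),(305,179.3)))):
    q=plane(V[n],p,.285);print(q,q.mean(0),np.arctan2(*(q[0]-q[1])[::-1]),np.linalg.norm(q[0]-q[1]))
E
```

```text
[ 0.634 -0.158  0.273] [np.float64(0.3), np.float64(0.3)] [ 0.577 -0.171  0.282] [np.float64(0.2), np.float64(0.2)] [ 0.605 -0.164  0.277] 0.23464961836819712
[[ 0.635 -0.159]
 [ 0.578 -0.172]] [ 0.606 -0.165] 0.21202515161388485 0.05809932541097295
[[ 0.635 -0.156]
 [ 0.578 -0.171]] [ 0.607 -0.163] 0.2455673370022951 0.05965632306136247
```

```bash
cat > m2.py <<'E'
from h import *
np.set_printoptions(precision=3,suppress=True)
def st(m):
    s=get_state();print(m,round(s["clock"],1),s["position"],s["contact_force"],round(float(s["finger_gap"]),3),round(float(s["grasp_force"]),1))
h=np.array([.606,-.164,.280]);yaw=.23+np.pi/2
p=h+[0,0,.12]; yaw=best(yaw,p); let_go()
movep(p,down(yaw)); 
hit=move_l(h+[0,0,-.019],.1,until_force=8);st(f"at {hit}")
grab(60);st("grip")
move_l(h+[0,0,-.013],.03);st("up6")
move_l(h+[0,0,.06],.1);st("lift")
shot("wrist","lift"); shot("scene","lift_s")
E
python3 m2.py
```

```text
at False 19.5 [ 0.606 -0.164  0.262] [ 0.317  0.887 -0.231] 0.997 0.0
grip 20.2 [ 0.606 -0.164  0.261] [-0.091  0.481  1.291] 0.117 58.3
up6 20.6 [ 0.606 -0.164  0.266] [ 1.116 -1.172 -7.136] 0.118 58.3
lift 21.5 [ 0.606 -0.164  0.339] [-0.36   0.194 -7.874] 0.119 58.3
```

```bash
cat > m3.py <<'E'
from h import *
np.set_printoptions(precision=3,suppress=True)
def st(m):
    s=get_state();print(m,round(s["clock"],1),s["position"],s["contact_force"],round(float(s["finger_gap"]),3),round(float(s["grasp_force"]),1))
t=np.array([.608,.012]);z=.004+.122-.019
move_l([*t,.34],.15);move_l([*t,z+.02],.12);sleep(.2)
hit=move_l([*t,z-.006],.02,until_force=4);st(f"down {hit}")
let_go();sleep(.3);st("open")
p=get_state()["position"]; move_l([p[0],p[1],.36],.15)
S=shot("scene","s2");a=tip_of("scene","can_base");b_=tip_of("scene","can_handle")
T=shot("top","t2");c=tip_of("top","can_base");d=tip_of("top","can_handle")
for x,y in ((a,c),(b_,d)):
    if x and y: print(*tri([(S,x[0]["centre"]),(T,y[0]["centre"])]))
# wrist views of the stack
import pickle;V={}
for n,pos in (("a",[.56,-.17,.33]),("b",[.60,-.20,.36]),("c",[.62,-.14,.36])):
    movep(pos,down(best(-1.57,pos)));sleep(.3);f=shot("wrist","st_"+n);V[n]=f
    f["det"]={k:tip_of("wrist",k) for k in("board3_c","base")};f["sil"]={k:silhouettes("wrist",k) for k in("board3_c","base")}
    for k,z in(("board3_c",.158),("base",.02)):
        print(n,k,[(round(float(x["score"]),2),np.round(x["centre"]),plane(f,x["centre"],z)) for x in f["det"][k][:3]])
        for m in f["sil"][k][:2]: print("   ",round(float(m["score"]),2),*rect(f,m["mask"],z))
pickle.dump(V,open("v2.pkl","wb"))
st("end")
E
python3 m3.py
```

```text
down True 25.9 [0.608 0.012 0.107] [-0.552  0.691  6.147] 0.117 59.7
open 27.0 [0.606 0.012 0.105] [ 0.264 -0.318  0.117] 1.003 0.0
[ 0.6    0.012 -0.006] [np.float64(4.3), np.float64(4.3)]
[ 0.589 -0.069  0.108] [np.float64(80.3), np.float64(80.3)]
a board3_c [(0.73, array([267., 206.]), array([[ 0.606, -0.16 ]])), (0.26, array([398., 196.]), array([[0.593, 0.   ]]))]
    0.73 [0.389 0.046] (0.10629566013813019, 0.018694106489419937) -0.49848922783951366
    0.64 [ 0.607 -0.162] (0.11182941496372223, 0.05589029937982559) 0.2801457713906508
a base []
    0.76 [ 0.609 -0.157] (0.11882223933935165, 0.06786304712295532) 0.2511075117470243
b board3_c [(0.77, array([291., 167.]), array([[ 0.606, -0.161]]))]
    0.62 [ 0.608 -0.162] (0.11006854474544525, 0.054555732756853104) 0.2856017562263826
b base []
    0.51 [ 0.555 -0.168] (0.06718174368143082, 0.015676960349082947) -1.474020531535591
c board3_c [(0.95, array([242., 151.]), array([[ 0.607, -0.161]]))]
    0.82 [ 0.609 -0.161] (0.10997462272644043, 0.05667942389845848) 0.29586767630690636
    0.19 [ 0.46  -0.323] (0.06652428209781647, 0.03777133300900459) 0.8156981455417704
c base [(0.57, array([250., 136.]), array([[ 0.611, -0.156]]))]
    0.72 [ 0.604 -0.127] (0.11962220817804337, 0.014166194945573807) 0.31406682037963995
end 32.2 [ 0.62 -0.14  0.36] [ 0.085  0.544 -0.387] 1.0 0.0
```

```bash
cat >> h.py <<'E'
np.set_printoptions(precision=3,suppress=True)
BE=(np.array([.537,-.3175]),.187); CR=(np.array([.5445,.233]),.045)
def st(m):
    s=get_state();print(m,round(s["clock"],1),s["position"],s["contact_force"],round(float(s["finger_gap"]),3),round(float(s["grasp_force"]),1),flush=True)
def pick(xy,yaw,z,F,up=.1,lift=.25):
    "grip across the short side of a thing whose long side is at yaw, TCP at z"
    p=[*xy,z+up];w=best(yaw+np.pi/2,p);let_go();movep(p,down(w))
    hit=move_l([*xy,z],.1,until_force=8);st(f"pick hit={hit}")
    grab(F);st("grip");move_l([*xy,z+.01],.05);move_l([*xy,lift],.15);st("lifted")
def place(xy,yaw,z,hi=.25,below=.006):
    p=[*xy,hi];w=best(yaw+np.pi/2,p);movep(p,down(w));move_l([*xy,z+.02],.15);sleep(.15)
    hit=move_l([*xy,z-below],.03,until_force=3);st(f"place hit={hit}")
    let_go();sleep(.15);move_l([*get_state()["position"][:2],hi],.2)
def look(pos,k,z,save=None,near=None,yaw=-1.57):
    movep(pos,down(best(yaw,pos)));sleep(.3);f=shot("wrist",save);out=[]
    for m in silhouettes("wrist",k):
        r=rect(f,m["mask"],z)
        if near is None or np.linalg.norm(r[0]-near)<.05: out.append(r);print(k,round(float(m["score"]),2),*r,flush=True)
    return f,out
E
cat > m4.py <<'E'
from h import *
pick([.608,-.162],.287,.152-.019,30)
place(BE[0],BE[1],.026-.019)
n=[.608,-.162]
look([.62,-.14,.36],"cover3_c",.146,"k3",n); look([.60,-.20,.36],"cover3_c",.146,None,n)
look([.60,-.20,.36],"board2_c",.112,None,n)
look([.55,-.33,.3],"board3_c",.032,"k3b",BE[0]);st("end")
E
python3 m4.py
```

```text
pick hit=False 34.2 [ 0.609 -0.162  0.134] [ 0.368 -0.414 -0.255] 1.001 0.0
grip 34.6 [ 0.608 -0.162  0.134] [-0.387  0.142  3.067] 0.647 32.3
lifted 35.8 [ 0.607 -0.162  0.249] [-0.63   0.225 -0.814] 0.649 31.9
place hit=True 38.9 [ 0.537 -0.317  0.008] [ 0.15  -0.691  4.332] 0.647 32.7
cover3_c 0.85 [ 0.605 -0.158] (0.07949667423963547, 0.04875778779387474) 0.3696704947262135
cover3_c 0.6 [ 0.603 -0.163] (0.08180367946624756, 0.0472562201321125) 0.3897231656281288
board2_c 0.95 [ 0.565 -0.169] (0.05861712247133255, 0.02938491851091385) 1.4604573017751696
board3_c 0.67 [ 0.536 -0.317] (0.1100752055644989, 0.055500831454992294) 0.1938280099950047
end 44.6 [ 0.551 -0.329  0.3  ] [ 0.635 -0.688 -0.015] 0.996 0.0
```

```bash
cat > m5.py <<'E'
from h import *
n=[.606,-.16]
r=look([.62,-.14,.36],"cover3_c",.120,"k3c",n)[1]; r+=look([.60,-.20,.36],"cover3_c",.120,None,n)[1]
r=[x for x in r if abs(x[1][0]-.084)<.006 and abs(x[1][1]-.05)<.006]
assert r
xy=np.mean([x[0] for x in r],0);yaw=np.mean([x[2] for x in r]);print(xy,yaw)
pick(xy,yaw,.112+.009,40)
shot("scene","g3")
E
python3 m5.py
```

```text
cover3_c 0.76 [ 0.61 -0.16] (0.08360739052295685, 0.051598113030195236) 0.39158328378100826
cover3_c 0.87 [ 0.61 -0.16] (0.08844389766454697, 0.05013853311538696) 0.36877077904144384
[ 0.61 -0.16] 0.38017703141122605
pick hit=False 48.6 [ 0.61  -0.16   0.122] [ 0.694  0.596 -0.345] 1.001 0.0
grip 49.1 [ 0.61  -0.16   0.122] [ 0.516 -0.979  3.708] 0.485 41.2
lifted 50.4 [ 0.609 -0.16   0.249] [-0.024  0.445 -2.636] 0.484 40.6
```

```bash
cat >> h.py <<'E'
def slot(i):
    x,y=[(.046,-.045),(.046,.045),(-.046,-.045),(-.046,.045)][i]; c,s=np.cos(CR[1]),np.sin(CR[1])
    return CR[0]+[c*x-s*y,s*x+c*y]
def measure(k,z,size,views,near,tol=.007):
    r=[]
    for i,v in enumerate(views): r+=look(v,k,z,f"{k}_{i}_{int(get_state()['clock'])}",near)[1]
    r=[x for x in r if abs(x[1][0]-size[0])<tol and abs(x[1][1]-size[1])<tol]
    assert r,k
    a=np.array([x[2] for x in r]);yaw=np.angle(np.mean(np.exp(2j*a)))/2
    xy=np.mean([x[0] for x in r],0);print(k,len(r),xy,yaw,flush=True);return xy,yaw
SV=[[.62,-.14,.34],[.60,-.19,.34]]
E
cat > m6.py <<'E'
from h import *
place(slot(0),CR[1],.008+.009)
f,_=look([.53,.2,.35],"cover3_c",.016,"cr1",CR[0]+[.05,-.04])
xy,yaw=measure("board2_c",.112,(.11,.056),SV,[.61,-.16])
pick(xy,yaw,.106-.019,30)
place(BE[0],BE[1],.038-.019)
look([.55,-.33,.3],"board3_c",.044,"k2b",BE[0]);st("end")
E
python3 m6.py
```

```text
place hit=True 54.1 [0.592 0.19  0.017] [ 0.074 -0.636  4.122] 0.486 41.2
cover3_c 0.8 [0.592 0.191] (0.08846437931060791, 0.0521748811006546) 0.0524973507675377
board2_c 0.92 [ 0.611 -0.159] (0.10997292399406433, 0.058613140136003494) 0.3347923722204773
board2_c 0.65 [ 0.611 -0.159] (0.11080778390169144, 0.05631663277745247) 0.3248384747511699
board2_c 2 [ 0.611 -0.159] 0.3298154234858236
pick hit=False 61.5 [ 0.612 -0.159  0.088] [-0.278 -0.064  0.127] 0.997 0.0
grip 61.9 [ 0.612 -0.159  0.088] [ 0.357 -0.49   3.646] 0.65 32.6
lifted 63.5 [ 0.611 -0.159  0.249] [ 0.649 -1.083 -0.803] 0.649 32.1
place hit=True 66.5 [ 0.537 -0.317  0.024] [ 0.17   0.149 -1.331] 0.65 33.3
end 69.0 [ 0.55  -0.33   0.299] [0.508 0.039 0.309] 1.001 0.0
```

```bash
python3 - <<'E'
import cv2,numpy as np
a=cv2.imread("pics/k2b.png")[50:290,110:400];b=cv2.imread("pics/cr1.png")[50:290,110:400]
cv2.imwrite("pics/c2.png",cv2.resize(np.hstack([a,b]),(800,331)))
E
```

```text
(no output)
```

View pics/c2.png

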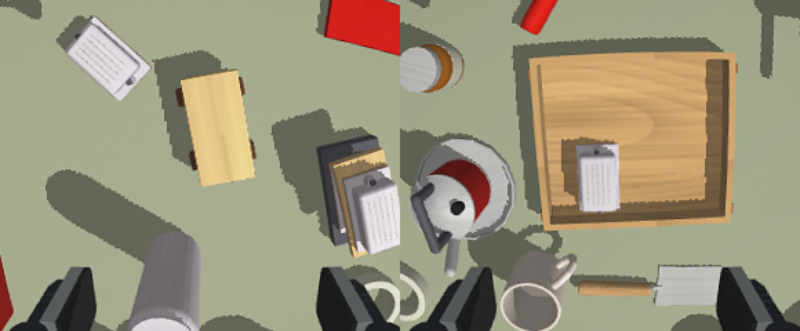

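Boards are squarely piled on the bearers, cover3 lies flat in the crate, and the can stands centred in the tray. Next come cover2, board1 and cover1.

```bash
sed -i 's/until_force=3/until_force=4.5/' h.py; cat > m7.py <<'E'
from h import *
xy,yaw=measure("cover2_c",.074,(.084,.05),SV,[.61,-.16])
pick(xy,yaw,.066+.009,40)
place(slot(1),CR[1],.008+.009)
xy,yaw=measure("board1_c",.066,(.11,.056),SV,[.61,-.16])
pick(xy,yaw,.060-.019,30)
place(BE[0],BE[1],.050-.019)
look([.55,-.33,.3],"board3_c",.056,"k1b",BE[0])
xy,yaw=measure("cover1_c",.028,(.084,.05),SV,[.61,-.16])
pick(xy,yaw,.020+.009,40)
place(slot(2),CR[1],.008+.009)
xy,yaw=measure("cover4_c",.008,(.084,.05),[[.46,-.38,.3],[.44,-.42,.3]],None)
st("end")
E
python3 m7.py
```

```text
cover2_c 0.93 [ 0.612 -0.157] (0.08819770067930222, 0.051353443413972855) 0.3374710129343925
cover2_c 0.77 [ 0.612 -0.157] (0.08749247342348099, 0.04969591274857521) 0.31878101498324374
cover2_c 2 [ 0.612 -0.157] 0.32812601395881813
pick hit=False 73.1 [ 0.612 -0.157  0.076] [0.183 0.139 0.083] 0.997 0.0
grip 73.5 [ 0.612 -0.157  0.076] [0.547 0.318 3.073] 0.487 41.8
lifted 75.1 [ 0.611 -0.157  0.249] [-0.029 -0.011 -1.909] 0.482 41.2
place hit=True 79.1 [0.588 0.28  0.017] [-0.364 -0.127  3.503] 0.484 42.2
board1_c 0.65 [ 0.609 -0.16 ] (0.10915539413690567, 0.05686496943235397) 0.3341276472123935
board1_c 0.87 [ 0.609 -0.161] (0.11094781011343002, 0.05668246001005173) 0.3335593619252841
board1_c 2 [ 0.609 -0.16 ] 0.3338435045688388
pick hit=False 86.0 [ 0.61  -0.16   0.042] [0.287 0.384 0.828] 0.999 0.0
grip 86.4 [ 0.61  -0.16   0.042] [-0.326 -0.746  3.795] 0.647 32.5
lifted 88.2 [ 0.608 -0.16   0.249] [ 0.417  0.436 -0.977] 0.652 32.0
place hit=True 91.0 [ 0.537 -0.318  0.04 ] [-1.298 -0.357  7.026] 0.646 36.1
cover1_c 0.84 [ 0.61  -0.159] (0.08576132357120514, 0.051988523453474045) 0.2697521194463439
cover1_c 0.63 [ 0.61 -0.16] (0.08717086166143417, 0.05028997361660004) 0.26724402091073474
cover1_c 2 [ 0.61 -0.16] 0.2684980701785393
pick hit=False 97.7 [ 0.611 -0.16   0.03 ] [-0.478  0.566 -1.062] 1.0 0.0
grip 98.2 [ 0.611 -0.16   0.03 ] [-0.549  0.024  3.365] 0.482 42.5
lifted 100.1 [ 0.61  -0.159  0.249] [ 0.196  0.12  -2.181] 0.479 41.8
place hit=True 103.8 [0.5   0.186 0.017] [0.249 1.244 2.824] 0.482 42.7
cover4_c 0.61 [ 0.465 -0.434] (0.08409462869167328, 0.05669185519218445) 0.7938274011426856
cover4_c 0.92 [ 0.465 -0.433] (0.08588357269763947, 0.054071251302957535) 0.8075269015271349
cover4_c 2 [ 0.465 -0.434] 0.8006771513349102
end 109.0 [ 0.44  -0.419  0.3  ] [-0.125 -0.463 -0.227] 0.998 0.0
```

```bash
python3 - <<'E'
from h import *
import glob
shot("scene","s9");shot("top","t9")
c=sorted(glob.glob("pics/cover4_c_1_*"))[-1]
a=cv2.imread("pics/k1b.png")[50:290,110:400];b=cv2.imread(c)[50:290,110:400]
s=cv2.resize(cv2.imread("pics/s9.png")[190:290,120:265],(580,400))
u=cv2.resize(np.hstack([a,b]),(580,240))
cv2.imwrite("pics/c3.png",cv2.resize(np.vstack([u,s]),(520,574),interpolation=cv2.INTER_AREA))
E
```

```text
(no output)
```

View pics/c3.png

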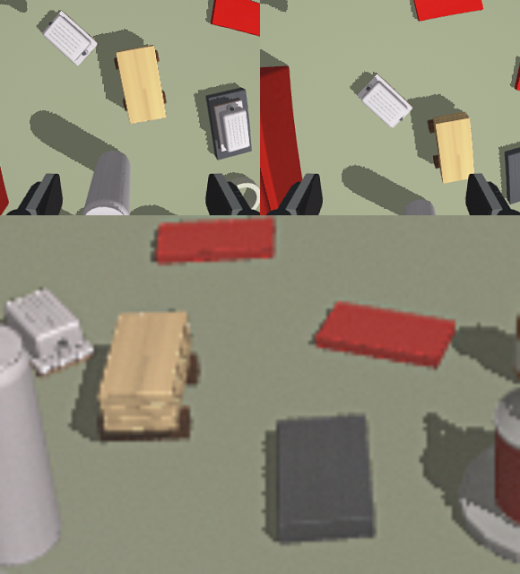

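```bash
cat > m8.py <<'E'
from h import *
pick([.465,-.434],.80,.0095,40)
place(slot(3),CR[1],.008+.009)
f,_=look([.53,.2,.36],"cover1_c",.016,"fin1",None)
g,_=look([.55,-.29,.36],"board1_c",.056,"fin2",None)
f2,_=look([.50,-.33,.36],"board1_c",.056,"fin3",None)
movep([.35,-.25,.4],down(best(-1.57,[.35,-.25,.4])))
S=shot("scene","fs");T=shot("top","ft")
for k in("can_base","can_handle","tray"):
    a=tip_of("scene",k);b=tip_of("top",k)
    if a and b: print(k,*tri([(S,a[0]["centre"]),(T,b[0]["centre"])]))
for k in("scene","top"): print(k,[(round(float(m["score"]),2),np.round(m["centre"])) for m in silhouettes(k,"cover4_c")])
a=cv2.imread("pics/fin1.png")[50:290,110:400];b=cv2.imread("pics/fin2.png")[50:290,110:400]
s=cv2.imread("pics/fs.png")[180:330,100:420];t=cv2.imread("pics/ft.png")[100:300,120:400]
cv2.imwrite("pics/c4.png",np.vstack([np.hstack([cv2.resize(x,(400,300)) for x in y]) for y in((a,b),(s,t))]))
st("end")
E
python3 m8.py
```

```text
pick hit=False 111.2 [ 0.465 -0.435  0.01 ] [-0.007  0.322  0.147] 0.999 0.0
grip 111.7 [ 0.465 -0.434  0.01 ] [0.044 0.372 3.143] 0.483 42.2
lifted 113.7 [ 0.465 -0.434  0.249] [-0.225  0.264 -2.378] 0.479 41.5
place hit=True 118.6 [0.496 0.276 0.018] [-0.219 -0.279  3.318] 0.483 42.5
cover1_c 0.86 [0.5   0.186] (0.08858569711446762, 0.04925429821014404) 0.06948610060839777
cover1_c 0.36 [ 0.527 -0.337] (0.12237529456615448, 0.036818742752075195) 0.2655458395968888
cover1_c 0.33 [0.592 0.19 ] (0.08354578167200089, 0.04982881247997284) 0.012505743627307941
board1_c 0.59 [ 0.425 -0.159] (0.10088673233985901, 0.05131036415696144) 1.4489375321639226
board1_c 0.57 [ 0.537 -0.317] (0.11126656830310822, 0.05774831399321556) 0.18521937506083708
board1_c 0.94 [ 0.303 -0.332] (0.10040679574012756, 0.05423710122704506) -1.3359902737515994
board1_c 0.66 [ 0.537 -0.317] (0.11005723476409912, 0.05539781227707863) 0.18336493277003085
board1_c 0.65 [ 0.42  -0.162] (0.10489869117736816, 0.05178562179207802) 1.4224855514786565
can_base [ 0.602  0.015 -0.011] [np.float64(1.0), np.float64(1.0)]
can_handle [ 0.659 -0.116  0.174] [np.float64(137.3), np.float64(137.3)]
tray [0.605 0.009 0.   ] [np.float64(4.8), np.float64(4.8)]
scene [(0.92, array([371., 242.]))]
top [(0.93, array([162., 210.]))]
end 126.0 [ 0.35 -0.25  0.4 ] [-0.275 -0.002 -0.081] 1.003 0.0
```

View pics/c4.png

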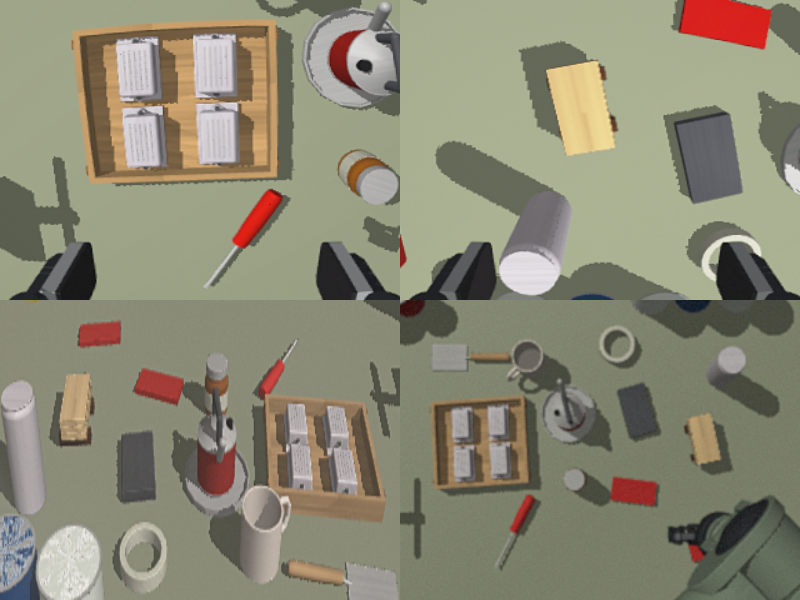

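All four covers lie flat in the crate, the pile is square (110 x 56 mm when measured at the height of its top face), the can is upright in the tray, and the bystanders are where they were.

```bash
python3 -c "
from cell import *
print(sign_off())"
```

```text
the job is handed in; nothing more can be done
None
```

I handed the job in at about 126 s on the robot clock: the oil can stands upright in the drip tray, all four covers (three from the stack and one loose) lie cork down in the crate, and the three boards are piled squarely on the bearers; the sign-off gave no verdict.

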